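Wire reel on the stand, then crack the stuck enclosure lid and hold it ajar

TASK

I want to pull a wire in through the enclosure's gland: put the wire reel on the reel stand's spindle, lowered all the way down rather than dropped, and let go of it. Then break the enclosure's lid free from its stuck gasket and finish still holding it steadily ajar in the gripper, front edge about 20 mm open, so that I can reach in; never let it fly up past 50 mm, for the lamp leads inside are short. Leave the side cutters, pliers and screwdriver where they lie.

Things in the scene. Friction and masses are not known exactly. Their poses are not given: they have to be found in the camera images.
- wire_reel: Wire reel (spool) standing upright and loose on the bench, 0.12 kg: two black flanges 46 mm in diameter and 5 mm thick, between them grey wire wound to about 43 mm; 48 mm high; through bore 15 mm in diameter. Origin: centre of its underside; z up along the bore. Can be gripped across the flanges from above.
- reel_stand: Fixed reel stand: dark round steel foot 90 mm in diameter, 12 mm high; on it a collar 29 mm in diameter up to 16 mm, then an upright spindle 12 mm in diameter up to 76 mm above the bench, its top 6 mm tapered to 4 mm. A wire eyelet on the foot, 37 mm from the axis, reaches up to 22 mm. Stand and reel may have changed places. Origin: centre of the underside; z up.
- seat (a point): Centre of the collar's top face, 16 mm above the bench, on the spindle's axis. A fully lowered reel rests on it: the reel's origin then coincides with this point.
- enclosure: Fixed grey electrical enclosure, 115 (x) by 150 (y) by 62 mm high without its lid; mounting ears 18 mm out on both y sides, black cable gland 25 mm out on its +y side, opened latches on its front. Origin: centre of the underside; its front, with the lid's handle, faces its own -x; hinge along the back (+x). Turned up to 0.3 rad about the vertical.
- lid (a joint): Opening angle of the lid (119 x 154 x 12 mm, 0.35 kg), rad: 0 shut, growing as the front edge rises; hinged on the line of point hinge_line. Front edge 120 mm from it: 0.17 rad opens it 20 mm. Its gasket has stuck: a pull at the handle peaks at about 14 N after 1 to 2 mm, then fades, gone by 6 mm; 2 to 3 N of weight remain. Let go, it falls shut and sticks again. Stop at 0.5 rad.
- lid_handle (a point): Middle of the bar of the lid's black bow handle; round bar 12 mm thick along the enclosure's y axis, straight for 72 mm, its middle 30 mm above the lid's top (106 mm above the bench when shut). Lies 96 mm in front of the hinge line and 44 mm above it when shut; moves with the lid. Axes: the enclosure's, turned with the lid. The bar can turn in the fingers.
- hinge_line (a point): Middle of the lid's hinge line, 62 mm above the bench at the enclosure's back edge; fixed. Its x axis points from front to back of the enclosure, y along the hinge line, z up.
- side_cutters: Side cutters, 54 x 135 x 16 mm, lying loose on the bench between the enclosure and the stand; leave alone. Origin: centre of the underside; long axis y.
- pliers: Pliers, 63 x 186 x 16 mm, lying loose near the bench's front edge; leave alone. Origin: centre of the underside; long axis y.
- screwdriver: Cross-head screwdriver, 175 mm long, handle 28 mm thick, lying loose behind the stand; leave alone. Origin: centre of the underside; long axis y.
Not all that is in view belongs to the job. Of the things that look like the reel_stand, the largest one is meant.

How it is judged:
By the outcome, as a careful person would: the job done as asked, in the order asked, and still so for the second after the job is handed in, while the arm keeps its last pose, push and grip.
It also fails if it takes over 58 s, if anything falls off the work surface, if the arm or the gripper's body presses on something with over 40 N, if the wrist force passes 120 N, or if a joint passes its speed limit or range.

ROBOT

A 6-joint arm with a two-finger parallel gripper is mounted at the origin on a cart in front of the work surface, level with it; the furniture and walls round the work are solid. World frame = base frame: x ahead of the robot, y to its left, z up, the work surface at z = 0. Lengths are in m, angles in rad, forces in N, time in s.
With the tool pointing down it reaches from about 0.35 to 0.975 m from the base axis. Payload 4.9 kg.
Tool frame: the origin (TCP) lies midway between the tips of the shut fingers; the grasp point (between the pads) lies 19 mm behind it; z points along the fingers, y is the line along which they close (so a half turn about z gives the same grasp; the last joint's range is limited). The gripper opens to 85 mm and grips with 20 to 120 N. Pads are 22 mm wide; open, the fingers measure 114 mm over their backs; the gripper's body (76 mm by 85 mm) begins 54 mm behind the grasp point. The pads swing forward as they close: fully open they stand 13 mm farther back than shut.
Start: joints at [-0.119, 0.053, 1.613, -0, 1.476, -0.119], TCP at [0.625, 0, 0.231] pointing down, gripper open.
Joint ranges: [-3.01, 3.01], [-1.01, 2.22], [0.06, 2.58], [-1.02, 4.17], [0.09, 2.62], [-3.14, 3.14]. Speed limits (rad/s): [2.57, 2.57, 3.14, 3.14, 3.14, 3.14].

INTERFACE

Orientations are given as a rotation vector (axis times angle).
In Python, from station import ctrl, optics, job gives the robot as it stands.
- The arm moves only by the shell command python3 -m jog 'ROWS' [OPENING] [FORCE]. ROWS is JSON, a list of rows, each a list of 2 entries, a list of its own where there are three numbers: the shift along the tool's x, y, z in m, then the turn, a rotation vector about the tool's x, y, z in rad. A call has 1 to 5 rows; each row is the pose to reach, as a shift and turn from the pose commanded when the call began, along the tool's axes at that moment; what a row does not reach only later rows make up. A row lasts 1/10 s, in which the tool goes at most 50 mm and 8.59 degrees, less where a joint would pass 70% of its speed; a pose out of reach is approached as far as the arm can. A call with a gripper value outside its range is refused whole. OPENING is the opening, from 0 (shut) to 1 (fully open), set as the call begins (- or left out, the last holds). The fingers move at their own pace and stop on an object; FORCE is the grip in N (left out, the last holds). Time passes only in rows, so rows that repeat a pose let the fingers close. It gives the time, the measured TCP pose, the force, the opening and the grip force at its end, in the units of the state.
- ctrl.get_obs(): the state, without advancing time (a new reading comes with each control period).
- optics.get_image(name): name is "scene" or "side" or "wrist"; returns a dict with "image" (384x512x3 uint8, blue, green, red), "fx", "fy", "cx", "cy" (pixels), "D" ([k1, k2, p1, p2, k3] as OpenCV has them; the pictures are not rectified), "rvec" (rotation vector, rad) and "tvec" (3), from world to camera coordinates, as OpenCV has them; the wrist camera has in their place "mount" (4x4, takes a point from camera to tool coordinates, whose origin is the TCP and whose axes are the flange's). Camera axes: x right, y down, z forward; pixel columns grow to the right and rows downward; lengths in m; the calibration is good to about 2 mm. A picture is of the moment at which its call begins: read the wrist's pose just before it. There is no depth.
- job.finish_job(): hands the job in; it is judged then, once.
The state is a dict: "t": time; "q": joint angles; "dq": joint speeds; "effort": joint torques, N m; "tool_pos": TCP position; "tool_rot": TCP orientation; "contact_force": force on the tool from outside, world axes, zero at the start; "wrist_torque": the same for the moment, N m; "opening": finger opening in m; "grip_force": force on a finger pad.
Only numpy, scipy, OpenCV 4.12 (cv2) and the standard library are available. Lean on these libraries where they do the work, as an engineer would, in place of code of your own. Each camera call takes 0.05 s, during which the arm holds its last target. There are 200 camera calls.

## Working session

There is one attempt and no reset: what is moved stays moved. The work goes in short steps, Python scripts to look and compute and a shell command to move; the robot and the scene stay as the last step left them, time stands still between calls to the robot, and variables do not carry over. Pictures are saved under pics/ and viewed, at most 10 in all, crops included, and the job is handed in when it is done.

```bash
mkdir -p pics; ls; python3 - <<'E'
from station import ctrl, optics
import cv2
o=ctrl.get_obs(); print(o)
for n in ("scene","side"):
    d=optics.get_image(n); cv2.imwrite(f"pics/{n}0.png",d["image"])
    print(n,{k:v for k,v in d.items() if k!="image"})
d=optics.get_image("wrist"); print(d["mount"],d["fx"],d["D"]); cv2.imwrite("pics/wrist0.png",d["image"])
E
```

```text
pics
{'t': 0.0, 'q': array([-1.18984405e-01,  5.33483750e-02,  1.61427587e+00, -1.22356460e-05,
        1.47601233e+00, -1.18975880e-01]), 'dq': array([ 4.69702954e-04, -1.35409640e-04, -2.50311538e-05,  6.36919563e-05,
       -3.07670612e-04, -1.60806301e-04]), 'effort': array([ 2.70554956e-04, -3.93670499e+01, -3.70175600e+01, -1.62778279e-04,
        6.93513779e-03, -6.06393527e-06]), 'tool_pos': array([6.24380999e-01, 8.07355661e-05, 2.30079115e-01]), 'tool_rot': array([-2.22031847e+00, -2.22030214e+00,  1.99871584e-03]), 'contact_force': array([-0.15968276, -0.02394028, -0.75352691]), 'wrist_torque': array([ 0.01901188, -0.01019722,  0.05571777]), 'grip_force': 0.0, 'opening': 0.08543266131331441}
scene {'fx': 399.6390401505686, 'fy': 399.6390401505686, 'cx': 255.8412938247846, 'cy': 194.7357462938232, 'D': array([-0.02041843,  0.        ,  0.        ,  0.        ,  0.        ]), 'rvec': array([ 0.828486  , -2.41299606,  1.25775734]), 'tvec': array([0.35951499, 0.33182578, 0.57623203])}
side {'fx': 433.1820584773436, 'fy': 433.1820584773436, 'cx': 256.24066255360157, 'cy': 193.95176043117456, 'D': array([0.0234902, 0.       , 0.       , 0.       , 0.       ]), 'rvec': array([ 0.03936537, -2.77862406,  1.4649912 ]), 'tvec': array([0.53390533, 0.16496005, 0.87558034])}
[[-2.82770581e-04 -9.59352009e-01 -2.82212054e-01  7.18217922e-02]
 [ 9.99999953e-01 -2.36696794e-04 -1.97351678e-04 -7.68100010e-04]
 [ 1.22531040e-04 -2.82212097e-01  9.59352030e-01 -1.42297294e-01]
 [ 0.00000000e+00  0.00000000e+00  0.00000000e+00  1.00000000e+00]] 306.9725140520339 [0.01223599 0.         0.         0.         0.        ]
```

View pics/scene0.png

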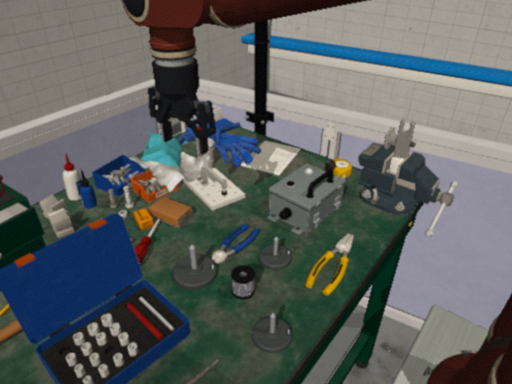

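View pics/side0.png

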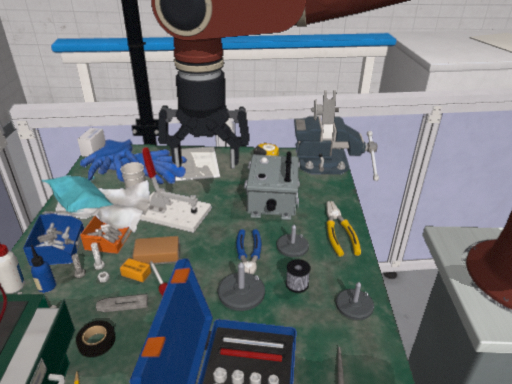

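The side and scene views agree. There are three round stands: scene (194,268), (276,255) and (271,332), which are side (241,288), (293,243) and (355,302). The first looks largest. The reel is at scene (243,281) and side (298,275). The enclosure is at scene (305,195) and side (272,188). I'll check these in an enlarged crop and triangulate.

```bash
cat > h.py <<'E'
import numpy as np, cv2
from scipy.spatial.transform import Rotation as R
from station import ctrl, optics
def cam(n):
    o=ctrl.get_obs(); d=optics.get_image(n)
    K=np.array([[d["fx"],0,d["cx"]],[0,d["fy"],d["cy"]],[0,0,1]])
    if n=="wrist":
        T=np.eye(4); T[:3,:3]=R.from_rotvec(o["tool_rot"]).as_matrix(); T[:3,3]=o["tool_pos"]
        T=T@d["mount"]; Rw=T[:3,:3]; c=T[:3,3]
    else:
        Rw=R.from_rotvec(d["rvec"]).as_matrix().T; c=-Rw@d["tvec"]
    return dict(img=d["image"],K=K,D=d["D"],R=Rw,c=c)
def ray(C,uv):
    p=cv2.undistortPoints(np.array([[uv]],float),C["K"],C["D"])[0,0]
    v=C["R"]@np.array([p[0],p[1],1]); return C["c"],v/np.linalg.norm(v)
def plane(C,uv,z):
    c,v=ray(C,uv); return c+v*(z-c[2])/v[2]
def tri(A,a,B,b):
    c1,v1=ray(A,a); c2,v2=ray(B,b)
    s=np.linalg.lstsq(np.array([v1,-v2]).T,c2-c1,rcond=None)[0]
    p,q=c1+s[0]*v1,c2+s[1]*v2; return (p+q)/2,np.linalg.norm(p-q)
def proj(C,X):
    Rc=C["R"].T; return cv2.projectPoints(np.atleast_2d(X).astype(float),cv2.Rodrigues(Rc)[0],-Rc@C["c"],C["K"],C["D"])[0][:,0]
E
python3 - <<'E'
from h import *
S,T=cam("scene"),cam("side")
for n,a,b in [("standA",(194,268),(241,288)),("B",(276,255),(293,243)),("C",(271,332),(355,302))]:
    print(n,plane(S,a,.012).round(3),plane(T,b,.012).round(3))
print("reel",tri(S,(243,281),T,(298,275)))
print("handle",tri(S,(322,178),T,(289,163)))
A=S["img"][150:300,170:370]; B=T["img"][140:315,205:375]
A=cv2.resize(A,(600,450)); cv2.imwrite("pics/c1.png",A)
B=cv2.resize(B,None,fx=3.4,fy=3.4,interpolation=cv2.INTER_CUBIC); cv2.imwrite("pics/c2.png",B);print(B.shape)
E
```

```text
standA [0.567 0.061 0.012] [0.562 0.063 0.012]
B [ 0.457 -0.072  0.012] [ 0.457 -0.07   0.012]
C [0.353 0.089 0.012] [0.351 0.091 0.012]
reel (array([0.45397183, 0.04174725, 0.0300896 ]), np.float64(0.0027612251239063053))
handle (array([ 0.46345644, -0.25613312,  0.10600941]), np.float64(0.007315119419357356))
(595, 578, 3)
```

View pics/c1.png

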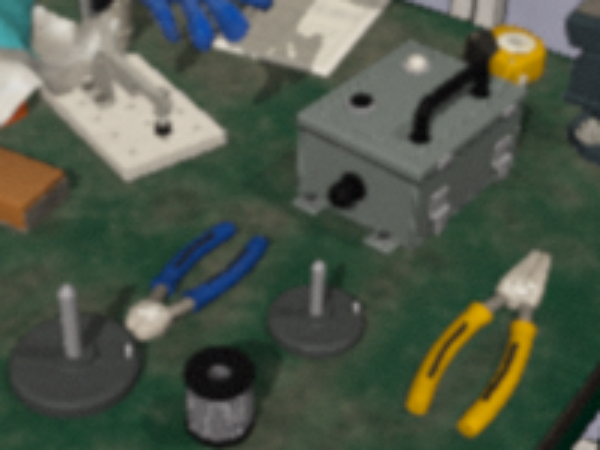

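View pics/c2.png

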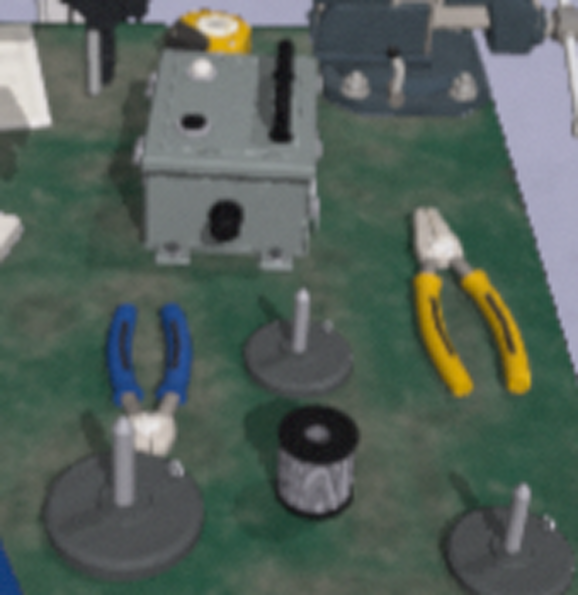

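The enlarged crops confirm it. The large-footed stand A, at scene (194,268) and about (0.565, 0.062), is the biggest. B and C have clearly smaller feet. The loose reel has wire and a bore and sits at about (0.454, 0.042). I'm moving above the reel for a close wrist view.

```bash
python3 -m jog '[[[0.01,-0.045,0.02],[0,0,0]],[[0.02,-0.09,0.03],[0,0,0]],[[0.03,-0.13,0.03],[0,0,0]],[[0.042,-0.17,0.03],[0,0,0]],[[0.042,-0.17,0.03],[0,0,0]]]' 1
python3 - <<'E'
from h import *
W=cam("wrist"); cv2.imwrite("pics/w1.png",W["img"])
S,T=cam("scene"),cam("side")
print("predict reel",proj(W,[[.454,.042,.048]]),"stand",proj(W,[[.565,.062,.076],[.565,.062,.012]]))
print("eyelet",tri(S,(212.7,266.7),T,(257,277.6)))
print(ctrl.get_obs()["tool_pos"])
E
```

```text
t: 0.75
tool_pos: [0.4509, 0.0432, 0.1997]
tool_rot: [-2.218, -2.222, 0.002]
contact_force: [1.0, 0.2, -0.5]
opening: 0.0856
grip_force: 0.0
predict reel [[260.28424448 174.09590199]] stand [[387.29214433 159.85183079]
 [363.03154899 148.1876722 ]]
eyelet (array([0.53216338, 0.04250558, 0.02070619]), np.float64(0.0020185407208145184))
[0.45563147 0.04190708 0.20190578]
```

View pics/w1.png

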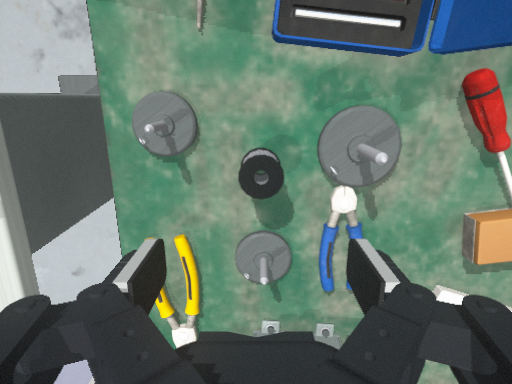

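The wrist view shows the reel's top flange at (261,173), stand A's foot at (360,146) with its spindle tip near (383,157), stand B at (263,257) and stand C at (165,123). Next I'll refine the reel and stand positions using masks.

```bash
python3 - <<'E'
from h import *
W=cam("wrist"); g=cv2.cvtColor(W["img"],cv2.COLOR_BGR2HSV); o=cv2.imread("pics/w1.png")
def blobs(m,lo):
    cs,_=cv2.findContours(m,cv2.RETR_EXTERNAL,cv2.CHAIN_APPROX_NONE)
    return [c for c in cs if cv2.contourArea(c)>lo]
# black flange
m=((g[...,2]<50)).astype(np.uint8); m[:,:200]=0;m[:, 310:]=0;m[:120]=0;m[215:]=0
for c in blobs(m,300):
    e=cv2.fitEllipse(cv2.convexHull(c)); print("reel dark",e, plane(W,e[0],.048).round(4))
# foot: grey low saturation
m=((g[...,1]<60)&(g[...,2]<140)).astype(np.uint8); m[:,:300]=0;m[:,410:]=0;m[195:]=0;m[:90]=0
m=cv2.morphologyEx(m,cv2.MORPH_CLOSE,np.ones((9,9)))
for c in blobs(m,1500):
    e=cv2.fitEllipse(cv2.convexHull(c)); print("foot",e, plane(W,e[0],.010).round(4))
A=cv2.resize(W["img"][90:230,230:420],None,fx=4,fy=4,interpolation=cv2.INTER_CUBIC); cv2.imwrite("pics/w2.png",A)
E
```

```text
foot ((358.4384460449219, 149.33370971679688), (91.46827697753906, 98.66203308105469), 74.78598022460938) [0.5673 0.0584 0.01  ]
```

View pics/w2.png

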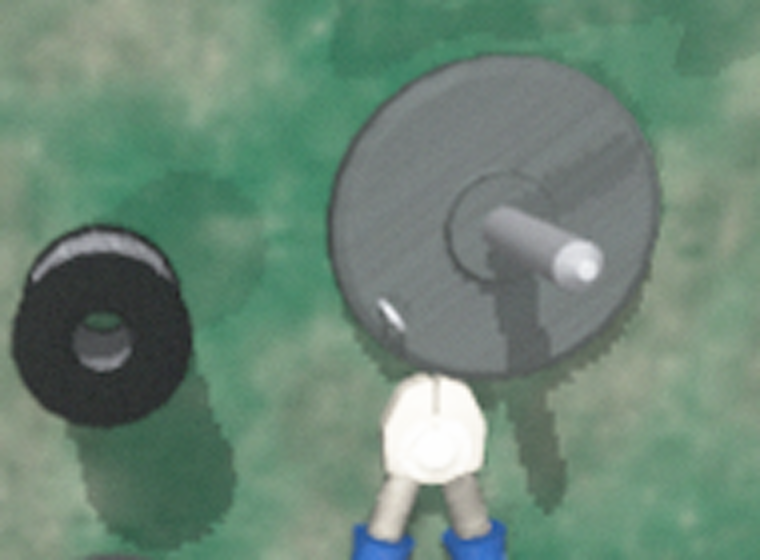

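The crop shows the flange centre at image (255.3,174.5), the foot centre at (353.6,143.3), the collar at (354.7,146.8) and the spindle tip at (376,156). The eyelet at (327,169) is on the front-right, next to the cutters' jaws.

```bash
python3 - <<'E'
from h import *
W=cam("wrist")
print("reel",plane(W,(255.2,174.4),.048))
print("foot",plane(W,(353.4,143.2),.012),"collar",plane(W,(354.7,146.7),.016),"tip",plane(W,(375.9,155.9),.076),"eyelet",plane(W,(327,168.5),.02))
o=ctrl.get_obs();print(o["tool_pos"],o["tool_rot"],o["t"])
E
```

```text
reel [0.45471599 0.03954291 0.048     ]
foot [0.56091832 0.06519031 0.012     ] collar [0.56137334 0.0620188  0.016     ] tip [0.56137061 0.06326012 0.076     ] eyelet [0.53232846 0.03904214 0.02      ]
[0.45618054 0.04167466 0.20191347] [2.22134203e+00 2.22041701e+00 8.94498171e-04] 1.0
```

```bash
python3 -m jog '[[[-0.002,-0.0015,0.045],[0,0,0]],[[-0.002,-0.0015,0.09],[0,0,0]],[[-0.002,-0.0015,0.13],[0,0,0]],[[-0.002,-0.0015,0.165],[0,0,0]],[[-0.002,-0.0015,0.18],[0,0,0]]]' 1
python3 -m jog '[[[0,0,0.008],[0,0,0]],[[0,0,0.014],[0,0,0]],[[0,0,0.014],[0,0,0]],[[0,0,0.014],[0,0,0]]]' 1
python3 -m jog '[[[0,0,0],[0,0,0]],[[0,0,0],[0,0,0]],[[0,0,0],[0,0,0]],[[0,0,0],[0,0,0]],[[0,0,0],[0,0,0]]]' 0.3 35
python3 -m jog '[[[0,0,0],[0,0,0]],[[0,0,0],[0,0,0]],[[0,0,0],[0,0,0]]]' 0.3 35
```

```text
t: 1.5
tool_pos: [0.4516, 0.0398, 0.0173]
tool_rot: [-2.219, -2.217, 0.007]
contact_force: [-0.1, -0.4, -0.0]
opening: 0.0853
grip_force: 0.0
t: 1.9
tool_pos: [0.4547, 0.0399, 0.0084]
tool_rot: [2.22, 2.22, 0.002]
contact_force: [-0.8, 0.8, 0.1]
opening: 0.0853
grip_force: 0.0
t: 2.4
tool_pos: [0.4541, 0.04, 0.0084]
tool_rot: [2.221, 2.221, 0.001]
contact_force: [-2.2, -0.6, 5.7]
opening: 0.0445
grip_force: 34.8
t: 2.7
tool_pos: [0.4541, 0.04, 0.0084]
tool_rot: [2.221, 2.221, 0.001]
contact_force: [-1.6, 0.2, 5.2]
opening: 0.0441
grip_force: 34.8
```

```bash
python3 -m jog '[[[0,0,-0.02],[0,0,0]],[[0,0,-0.05],[0,0,0]],[[0,0,-0.08],[0,0,0]],[[0,0,-0.10],[0,0,0]],[[0,0,-0.10],[0,0,0]]]'
python3 -m jog '[[[0.006,0.025,0],[0,0,0.1]],[[0.012,0.055,0],[0,0,0.2]],[[0.018,0.085,0],[0,0,0.3]],[[0.023,0.107,0],[0,0,0.4]],[[0.023,0.107,0],[0,0,0.4]]]'
python3 -m jog '[[[0,0,0],[0,0,0]],[[0,0,0],[0,0,0]],[[0,0,0],[0,0,0]]]'
python3 - <<'E'
from h import *
import numpy as np
o=ctrl.get_obs();print(o["tool_pos"],R.from_rotvec(o["tool_rot"]).as_matrix().round(4))
S,T=cam("scene"),cam("side")
B=cv2.resize(T["img"][200:320,180:310],None,fx=4,fy=4,interpolation=cv2.INTER_CUBIC)
A=cv2.resize(S["img"][185:305,130:200+30],None,fx=4,fy=4,interpolation=cv2.INTER_CUBIC)
cv2.imwrite("pics/p3.png",np.hstack([A,B])[:, :800]);print(A.shape,B.shape)
# where the reel's bottom & the spindle tip should appear
X=np.array([[.5612,.063,.076],[*o["tool_pos"][:2],.100],[*o["tool_pos"][:2],.148]])
print(proj(S,X),proj(T,X))
E
```

```text
t: 3.2
tool_pos: [0.4559, 0.0399, 0.1108]
tool_rot: [2.217, 2.218, 0.007]
contact_force: [0.2, 0.2, 0.2]
opening: 0.0442
grip_force: 36.0
t: 3.7
tool_pos: [0.5616, 0.0633, 0.1055]
tool_rot: [-2.618, -1.735, 0.002]
contact_force: [-0.9, 0.2, -2.2]
opening: 0.0439
grip_force: 36.1
t: 4.0
tool_pos: [0.5594, 0.0629, 0.1066]
tool_rot: [-2.618, -1.736, 0.002]
contact_force: [0.7, 0.3, -0.6]
opening: 0.0442
grip_force: 36.1
[0.55937522 0.06287631 0.10664341] [[ 3.892e-01  9.212e-01 -1.200e-03]
 [ 9.212e-01 -3.892e-01 -0.000e+00]
 [-5.000e-04 -1.100e-03 -1.000e+00]]
(480, 400, 3) (480, 520, 3)
[[192.63198099 246.12766847]
 [192.25234612 237.07703155]
 [189.93999957 217.18157101]] [[241.02144749 263.01515651]
 [241.93702198 253.10160001]
 [241.74243059 232.25732485]]
```

View pics/p3.png

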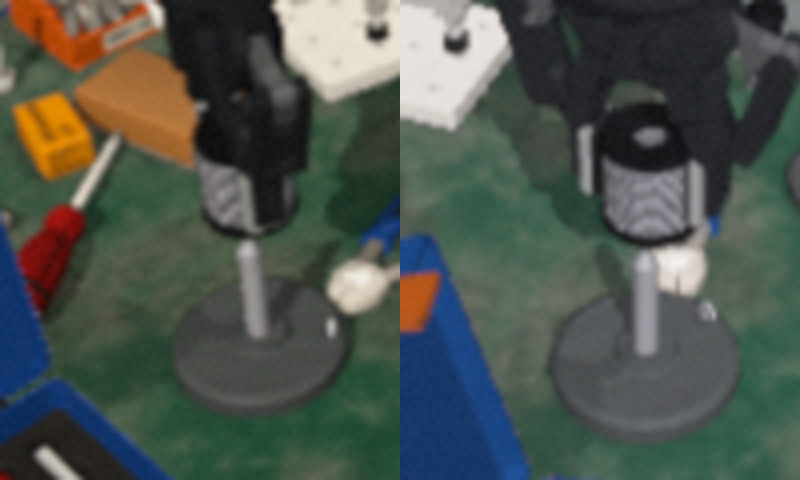

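The reel hangs centred over the spindle. The tip is at scene (192,245) and side (241,264), and the reel's centre column is 192.5 in the scene view and 242 in the side view. I'm lowering it while watching the force.

```bash
python3 -m jog '[[[0.001,0.002,0.008],[0,0,0]],[[0.001,0.002,0.016],[0,0,0]],[[0.001,0.002,0.022],[0,0,0]],[[0.001,0.002,0.026],[0,0,0]],[[0.001,0.002,0.030],[0,0,0]]]'
python3 -m jog '[[[0,0,0.004],[0,0,0]],[[0,0,0.007],[0,0,0]],[[0,0,0.010],[0,0,0]],[[0,0,0.010],[0,0,0]]]'
```

```text
t: 4.6
tool_pos: [0.5625, 0.0631, 0.0766]
tool_rot: [-2.618, -1.736, 0.001]
contact_force: [1.0, 0.3, -1.1]
opening: 0.0444
grip_force: 36.1
t: 5.0
tool_pos: [0.5624, 0.0632, 0.0668]
tool_rot: [-2.618, -1.736, 0.001]
contact_force: [0.2, 0.0, -1.7]
opening: 0.044
grip_force: 36.1
```

```bash
python3 -m jog '[[[0,-0.001,0.008],[0,0,0]],[[0,-0.001,0.015],[0,0,0]],[[0,-0.001,0.022],[0,0,0]],[[0,-0.001,0.029],[0,0,0]],[[0,-0.001,0.034],[0,0,0]]]'
python3 -m jog '[[[0,0,0.004],[0,0,0]],[[0,0,0.006],[0,0,0]],[[0,0,0.007],[0,0,0]],[[0,0,0.008],[0,0,0]]]'
```

```text
t: 5.5
tool_pos: [0.5618, 0.0635, 0.0326]
tool_rot: [2.618, 1.736, 0.0]
contact_force: [0.8, 0.6, 0.5]
opening: 0.0443
grip_force: 36.0
t: 5.9
tool_pos: [0.5619, 0.0635, 0.0254]
tool_rot: [2.618, 1.736, 0.0]
contact_force: [0.8, -0.6, -0.2]
opening: 0.0442
grip_force: 36.0
```

```bash
python3 -m jog '[[[0,0,0.001],[0,0,0]],[[0,0,0.001],[0,0,0]]]'
python3 -m jog '[[[0,0,0.001],[0,0,0]],[[0,0,0.001],[0,0,0]]]'
```

```text
t: 6.1
tool_pos: [0.5619, 0.0636, 0.0245]
tool_rot: [2.618, 1.736, 0.0]
contact_force: [0.6, 0.2, -1.0]
opening: 0.0442
grip_force: 36.0
t: 6.3
tool_pos: [0.5621, 0.0637, 0.0244]
tool_rot: [-2.618, -1.736, -0.0]
contact_force: [-2.1, 0.7, 6.2]
opening: 0.0442
grip_force: 35.6
```

Seated: contact force is about 6 N at the expected height. Releasing now.

```bash
python3 -m jog '[[[0,0,0],[0,0,0]],[[0,0,0],[0,0,0]],[[0,0,0],[0,0,0]],[[0,0,0],[0,0,0]],[[0,0,0],[0,0,0]]]' 0.85 35
python3 -m jog '[[[0,0,-0.02],[0,0,0]],[[0,0,-0.05],[0,0,0]],[[0,0,-0.09],[0,0,0]],[[0,0,-0.14],[0,0,0]],[[0,0,-0.18],[0,0,0]]]'
python3 - <<'E'
from h import *
S,T=cam("scene"),cam("side")
print(tri(S,(322,178),T,(289,163)))
a=[[.5612,.063,.064],[.5612,.063,.016]]
print(proj(S,a),proj(T,a))
B=cv2.resize(T["img"][230:320,200:290],(400,400),interpolation=cv2.INTER_CUBIC)
A=cv2.resize(S["img"][220:310,150:240],(400,400),interpolation=cv2.INTER_CUBIC)
cv2.imwrite("pics/p4.png",np.hstack([A,B]))
E
```

```text
t: 6.8
tool_pos: [0.5616, 0.0635, 0.0231]
tool_rot: [-2.618, -1.736, 0.001]
contact_force: [0.5, -0.9, -0.5]
opening: 0.0727
grip_force: 0.0
t: 7.3
tool_pos: [0.5621, 0.0635, 0.2061]
tool_rot: [2.618, 1.735, 0.002]
contact_force: [0.5, 0.4, 0.5]
opening: 0.0723
grip_force: 0.0
(array([ 0.46345644, -0.25613312,  0.10600941]), np.float64(0.007315119419357356))
[[193.17180632 250.70586324]
 [195.2415189  268.22918478]] [[241.07456034 267.83556718]
 [241.27752444 286.33381272]]
```

View pics/p4.png

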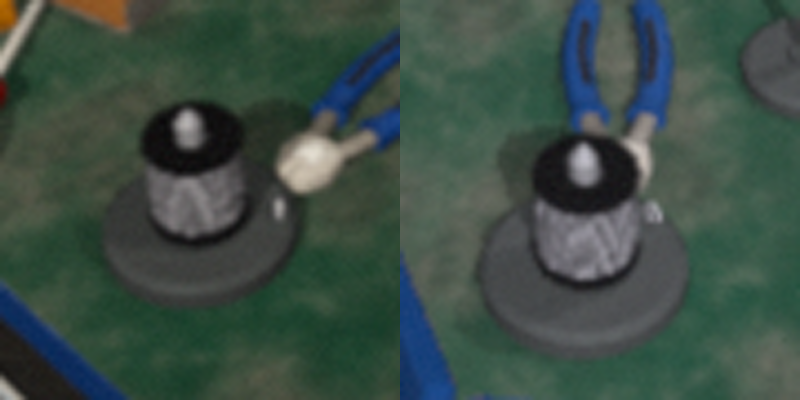

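The reel sits flat on the collar. Its top flange is at scene crop (192,136), exactly where a 64 mm top would appear, and the spindle pokes through. Next is the lid handle.

```bash
python3 -m jog '[[[-0.04,0.004,-0.01],[0,0,-0.1]],[[-0.085,0.008,-0.02],[0,0,-0.2]],[[-0.13,0.012,-0.02],[0,0,-0.3]],[[-0.175,0.016,-0.02],[0,0,-0.4]],[[-0.22,0.02,-0.02],[0,0,-0.4]]]' 1
python3 - <<'E'
from h import *
o=ctrl.get_obs();print(o["tool_pos"],R.from_rotvec(o["tool_rot"]).as_matrix().round(4))
S,T=cam("scene"),cam("side"); 
print(tri(S,(330.7,165),T,(288.8,154.1)),tri(S,(310.7,195),T,(287.6,179.7)))
W=cam("wrist"); cv2.imwrite("pics/w5.png",W["img"]); print(proj(W,[[.4635,-.256,.106]]))
E
```

```text
t: 7.9
tool_pos: [0.4935, -0.1482, 0.2226]
tool_rot: [-2.219, -2.223, 0.0]
contact_force: [0.8, -1.0, -0.1]
opening: 0.0854
grip_force: 0.0
[ 0.49351375 -0.14823029  0.22263856] [[-1.9e-03  1.0e+00 -4.0e-04]
 [ 1.0e+00  1.9e-03  2.0e-04]
 [ 2.0e-04 -4.0e-04 -1.0e+00]]
(array([ 0.46362917, -0.29173714,  0.11707545]), np.float64(0.019122827807649012)) (array([ 0.46670215, -0.21670983,  0.08140687]), np.float64(0.00312166506398732))
[[227.40523513 286.82621928]]
```

```bash
python3 -m jog '[[[-0.04,-0.015,0],[0,0,0]],[[-0.08,-0.03,0],[0,0,0]],[[-0.11,-0.03,0],[0,0,0]],[[-0.11,-0.03,0],[0,0,0]],[[-0.11,-0.03,0],[0,0,0]]]'
python3 - <<'E'
from h import *
o=ctrl.get_obs();print(o["tool_pos"],o["tool_rot"])
W=cam("wrist"); cv2.imwrite("pics/w6.png",W["img"]); print(proj(W,[[.4635,-.256,.106]]))
E
```

```text
t: 8.55
tool_pos: [0.4648, -0.256, 0.2226]
tool_rot: [-2.22, -2.221, -0.001]
contact_force: [0.5, 1.0, -0.4]
opening: 0.0854
grip_force: 0.0
[ 0.46483532 -0.25596215  0.22261854] [-2.22002632e+00 -2.22066859e+00 -8.82256424e-04]
[[255.43023224 182.58275601]]
```

View pics/w6.png

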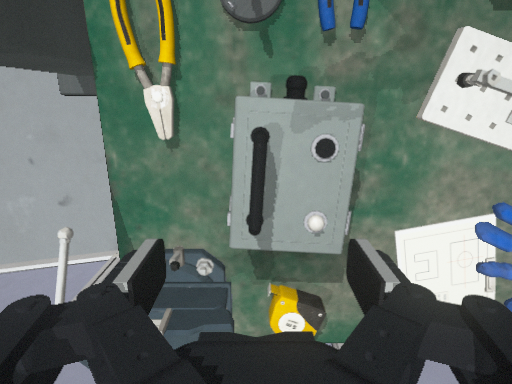

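The wrist view shows the lid with its black bow handle running from (260,133) to (255,227), the hinge side to the right, and the gland at (296,85). I'll compute the yaw and the offset.

```bash
python3 - <<'E'
from h import *
o=ctrl.get_obs();W=cam("wrist")
g=cv2.cvtColor(W["img"],cv2.COLOR_BGR2GRAY)
m=(g<50).astype(np.uint8); m[:,:243]=0;m[:,275:]=0;m[:125]=0;m[240:]=0
ys,xs=np.nonzero(m)
r=[(xs[ys==y].mean(),y) for y in range(142,216)]
P=np.array([plane(W,p,.110) for p in r]); f=np.polyfit(P[:,1],P[:,0],1)
print("bar rows",ys.min(),ys.max(),"yaw from bar",-np.arctan(f[0]))
e=[plane(W,((xs[abs(ys-y)<3]).mean(),y),.106) for y in (ys.min(),ys.max())]; print(e,(e[0]+e[1])/2)
c=[plane(W,p,.074) for p in [(237,97),(364,104),(345,254),(230,248)]]
for a,b in ((3,0),(2,1),(3,2),(0,1)):
    d=c[b]-c[a]; print(np.linalg.norm(d).round(4), (np.arctan2(-d[0],d[1]) if a in(3,2) and b in(0,1) else np.arctan2(d[1],d[0])).round(3))
C=sum(c)/4; y=-np.arctan(f[0]); print("lid centre",C)
print(o["tool_pos"])
E
```

```text
bar rows 128 234 yaw from bar -0.060971173318723454
[array([ 0.46720444, -0.20852417,  0.106     ]), array([ 0.46275985, -0.30476029,  0.106     ])] [ 0.46498215 -0.25664223  0.106     ]
0.1522 -0.065
0.1526 -0.031
0.1212 -0.056
0.1161 -0.053
lid centre [ 0.50104836 -0.26298876  0.074     ]
[ 0.46491373 -0.25555904  0.22272765]
```

```bash
python3 -m jog '[[[0,0,0.035],[0,0,0.055]],[[0,0,0.07],[0,0,0.055]],[[0,0,0.105],[0,0,0.055]],[[0,0,0.125],[0,0,0.055]],[[0,0,0.134],[0,0,0.055]]]'
python3 -m jog '[[[0,0,0],[0,0,0]],[[0,0,0],[0,0,0]]]'
python3 -m jog '[[[0,0,0],[0,0,0]],[[0,0,0],[0,0,0]],[[0,0,0],[0,0,0]],[[0,0,0],[0,0,0]],[[0,0,0],[0,0,0]]]' 0 40
python3 -m jog '[[[0,0,0],[0,0,0]],[[0,0,0],[0,0,0]],[[0,0,0],[0,0,0]],[[0,0,0],[0,0,0]]]' 0 80
```

```text
t: 9.15
tool_pos: [0.4635, -0.2543, 0.0864]
tool_rot: [-2.276, -2.159, 0.001]
contact_force: [0.5, 0.6, 0.1]
opening: 0.0854
grip_force: 0.0
t: 9.35
tool_pos: [0.4655, -0.2569, 0.0907]
tool_rot: [2.279, 2.159, 0.001]
contact_force: [0.3, -0.7, 0.1]
opening: 0.0853
grip_force: 0.0
t: 9.85
tool_pos: [0.4652, -0.2571, 0.0896]
tool_rot: [2.281, 2.158, 0.002]
contact_force: [20.3, -0.1, -2.9]
opening: 0.0126
grip_force: 11.4
t: 10.25
tool_pos: [0.4659, -0.2571, 0.0899]
tool_rot: [2.28, 2.157, 0.003]
contact_force: [5.7, 0.2, -1.2]
opening: 0.0091
grip_force: 78.0
```

Gripped. I'm breaking the gasket slowly, moving on an arc about the hinge with the tool turning along with the lid.

```bash
python3 -m jog '[[[0,0.0002,-0.0006],[0.006,0,0]],[[0,0.0003,-0.0012],[0.0125,0,0]],[[0,0.0005,-0.0018],[0.019,0,0]],[[0,0.0007,-0.0024],[0.025,0,0]],[[0,0.0007,-0.0024],[0.025,0,0]]]'
```

```text
t: 10.75
tool_pos: [0.4657, -0.2571, 0.0903]
tool_rot: [-2.27, -2.148, 0.026]
contact_force: [5.7, -2.6, -8.0]
opening: 0.0092
grip_force: 78.1
```

```bash
python3 -m jog '[[[0,0.0002,-0.0006],[0.006,0,0]],[[0,0.0003,-0.0012],[0.0125,0,0]],[[0,0.0005,-0.0018],[0.019,0,0]],[[0,0.0007,-0.0024],[0.025,0,0]],[[0,0.0007,-0.0024],[0.025,0,0]]]'
```

```text
t: 11.25
tool_pos: [0.4659, -0.257, 0.0916]
tool_rot: [-2.256, -2.134, 0.053]
contact_force: [6.1, -4.1, -12.6]
opening: 0.0091
grip_force: 78.1
```

```bash
python3 -m jog '[[[0,0.0002,-0.0006],[0.006,0,0]],[[0,0.0003,-0.0012],[0.0125,0,0]],[[0,0.0005,-0.0018],[0.019,0,0]],[[0,0.0007,-0.0024],[0.025,0,0]],[[0,0.0007,-0.0024],[0.025,0,0]]]'
```

```text
t: 11.75
tool_pos: [0.4672, -0.2571, 0.0949]
tool_rot: [-2.243, -2.122, 0.078]
contact_force: [4.7, -4.0, -8.6]
opening: 0.0094
grip_force: 78.5
```

```bash
python3 -m jog '[[[0,0.0003,-0.0012],[0.0125,0,0]],[[0,0.0007,-0.0024],[0.025,0,0]],[[0,0.0011,-0.0036],[0.0375,0,0]],[[0,0.0015,-0.0048],[0.05,0,0]],[[0,0.0015,-0.0048],[0.05,0,0]]]'
```

```text
t: 12.25
tool_pos: [0.4693, -0.2573, 0.1002]
tool_rot: [-2.215, -2.096, 0.13]
contact_force: [4.6, -1.9, -6.3]
opening: 0.009
grip_force: 78.8
```

```bash
python3 -m jog '[[[0,0.0003,-0.0012],[0.0125,0,0]],[[0,0.0007,-0.0024],[0.025,0,0]],[[0,0.0013,-0.0043],[0.045,0,0]],[[0,0.0013,-0.0043],[0.045,0,0]],[[0,0.0013,-0.0043],[0.045,0,0]]]'
```

```text
t: 12.75
tool_pos: [0.4712, -0.2574, 0.1045]
tool_rot: [-2.19, -2.073, 0.175]
contact_force: [6.5, -2.3, -6.1]
opening: 0.0091
grip_force: 78.9
```

```bash
python3 -m jog '[[[0,0.0003,-0.0012],[0.01,0,0]],[[0,0.0003,-0.0012],[0.01,0,0]],[[0,0.0003,-0.0012],[0.01,0,0]]]'
python3 - <<'E'
from h import *
o=ctrl.get_obs(); M=R.from_rotvec(o["tool_rot"]).as_matrix(); print(o["tool_pos"],(o["tool_pos"]-.016*M[:,2]),o["contact_force"],np.arccos(-M[2,2]))
S,T=cam("scene"),cam("side")
B=cv2.resize(T["img"][120:230,220:330],(400,400),interpolation=cv2.INTER_CUBIC)
A=cv2.resize(S["img"][140:250,250:360],(400,400),interpolation=cv2.INTER_CUBIC)
cv2.imwrite("pics/p7.png",np.hstack([A,B]))
# expected front +y corner of lid: hinge/centre
y=-.057; ex=np.array([np.cos(y),np.sin(y)]); ey=np.array([-ex[1],ex[0]]); h=np.array([.465,-.2565])+.096*ex
for th in (0,.1,.17,.25):
    # front bottom / front top edge points of lid, +y end
    X=[]
    for z in (0,.014):
        x0=-.12*np.cos(th)+z*np.sin(th); z0=.062+z*np.cos(th)+.12*np.sin(th)
        X.append([*(h+x0*ex+.077*ey),z0])
    print(th,((proj(S,X)-[250,140])*400/110).round(0).tolist(),((proj(T,X)-[220,120])*400/110).round(0).tolist())
E
```

```text
t: 13.05
tool_pos: [0.4716, -0.2575, 0.1054]
tool_rot: [-2.184, -2.067, 0.185]
contact_force: [5.3, -2.4, -6.8]
opening: 0.0092
grip_force: 78.8
[ 0.47160112 -0.25745135  0.1053925 ] [ 0.47442389 -0.25759948  0.12114083] [ 5.30090359 -2.42583142 -6.83130223] 0.17759803834604887
0 [[215.0, 270.0], [216.0, 251.0]] [[280.0, 274.0], [281.0, 256.0]]
0.1 [[215.0, 254.0], [215.0, 234.0]] [[280.0, 258.0], [279.0, 240.0]]
0.17 [[215.0, 242.0], [213.0, 222.0]] [[279.0, 247.0], [277.0, 228.0]]
0.25 [[213.0, 228.0], [210.0, 207.0]] [[277.0, 234.0], [273.0, 216.0]]
```

View pics/p7.png

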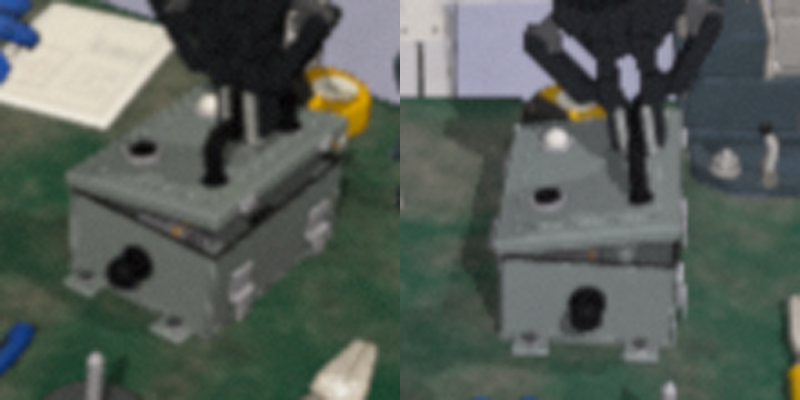

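The lid stands ajar: the front corner is at about (222,230) in the scene crop, and the handle has risen about 15 mm, which makes the front edge about 20 mm open. I'll hold briefly to check it's steady, then hand in.

```bash
python3 -m jog '[[[0,0,0],[0,0,0]],[[0,0,0],[0,0,0]],[[0,0,0],[0,0,0]],[[0,0,0],[0,0,0]],[[0,0,0],[0,0,0]]]' && python3 -c "
from station import job; print(job.finish_job())"
```

```text
t: 13.65
tool_pos: [0.4716, -0.2574, 0.1054]
tool_rot: [-2.184, -2.067, 0.184]
contact_force: [5.1, -2.4, -7.4]
opening: 0.009
grip_force: 78.8
the job is handed in; nothing more can be done
None
```

The reel is lowered onto the large stand's collar and released, and the lid is broken free and held steadily in the gripper with its front edge about 20 mm open; the job was handed in at about 14 s, with no verdict returned.

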